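# Turn the glaze tub on its banding wheel so its label faces front

### The arm

A 7-joint arm with a two-finger parallel gripper is mounted at the origin on the work surface. World frame = base frame: x ahead of the robot, y to its left, z up, the work surface at z = 0. Lengths are in m, angles in rad, forces in N, time in s.
With the tool pointing down it reaches from about 0.4 to 0.875 m from the base axis. Payload 4.4 kg.
Tool frame: the origin (TCP) lies midway between the tips of the shut fingers; the grasp point (between the pads) lies 19 mm behind it (env.pinch_z is the distance from the TCP to the grasp point, in m); z points along the fingers, y is the line along which they close (so a half turn about z gives the same grasp; the last joint's range is limited). The gripper opens to 85 mm and grips with 20 to 120 N. Pads are 22 mm wide; open, the fingers measure 114 mm over their backs; the gripper's body (76 mm by 85 mm) begins 54 mm behind the grasp point. The pads swing forward as they close: fully open they stand 13 mm farther back than shut.
Start: joints at [-1.376, 0.628, 0.038, 1.517, -0.027, 0.996, -0.02], TCP at [0.168, 0.628, 0.231] pointing down, gripper open.
Joint ranges: [-3.06, 3.06], [-0.37, 2.12], [-1.25, 1.32], [0.18, 2.47], [-1.1, 4.24], [0.23, 1.98], [-2.94, 2.94]. Speed limits (rad/s): [2.57, 2.57, 3.14, 3.14, 3.14, 3.14, 3.14].

### API

Orientations are given as a rotation vector (axis times angle).
In Python, from bench import monitor, vision, job, env gives the robot as it stands.
- The arm moves only by the tool carry_out, never from a script. Its argument "increments" is a list of rows, each a list of 6 numbers: the shift along the world's x, y, z in mm, then the turn, a rotation vector about the world's x, y, z in rad. In form: [[tx, ty, tz, ax, ay, az], ...]. A call has 1 to 5 rows; each row shifts and turns the commanded pose from where the row before left it; what a row does not reach is not made up. A row lasts 1/12 s, in which the tool goes at most 41.7 mm and 7.16 degrees, less where a joint would pass 70% of its speed; a pose out of reach is approached as far as the arm can. A call with a gripper value outside its range is refused whole. "jaw" is the finger opening in mm, from 0 to 85.4, set as the call begins (left out, the last holds). The fingers move at their own pace and stop on an object; "squeeze" is the grip in N (left out, the last holds). Time passes only in rows, so rows that do not move let the fingers close. It gives the time, the measured TCP pose, the force, the opening and the grip force at its end, in the units of the state.
- monitor.get_obs(): the state, without advancing time (a new reading comes with each control period).
- vision.capture(name): name is "side" or "top" or "wrist"; returns the picture (400x640x3 uint8, red, green, blue); there is no depth.
- vision.calibration(name): a dict with "intrinsics" (3x3 intrinsics, pixels), "eye" and "attitude" of the camera in the world. Camera axes: x right, y up, looking along -z (the intrinsics and any distortion apply to the point x, -y, -z); pixel columns grow to the right and rows downward; lengths in m; the calibration is good to about 2 mm. The wrist camera is an equidistant fisheye: a pixel r from the principal point sees the ray r / f radians off the axis. A picture is of the moment at which its call begins: read the wrist's pose just before it. calibration takes no time and is no camera call; for the wrist camera it gives the pose at the moment of the call.
- job.job_done(): hands the job in; it is judged then, once.
The state is a dict: "time_s": time; "joint_positions": joint angles; "dq": joint speeds; "joint_torque": joint torques, N m; "ee_pos": TCP position; "eef_rot": TCP orientation; "ft_force": force on the tool from outside, world axes, zero at the start; "ft_torque": the same for the moment, N m; "opening": opening from 0.0 (shut) to 1.0 (fully open); "grip_force": force on a finger pad.
Only numpy, scipy, OpenCV 4.12 (cv2) and the standard library are available. Lean on these libraries where they do the work, as an engineer would, in place of code of your own. Each camera call takes 0.05 s, during which the arm holds its last target. There are 200 camera calls.

### The job

Two containers stand on banding wheels: turn the wide, low tub until its paper label faces squarely to the front of its stand, the side with the brush rest; a fingertip pushing round the edge of its lid turns it easily. Keep it upright on its wheel without lifting it off, and do not move or turn the tall slim jar on the other wheel.

Things in the scene. Friction and masses are not known exactly. Their poses are not given: they have to be found in the camera images.
- stand: Fixed stand under the wide tub: board 205x160 mm with a banding wheel (disc 150 mm across, top 60 mm above bench) that turns endlessly either way, about 1 N at the tub's lugs, and stays where left. Origin on the wheel's axis at bench level, z up; -x points to the front, where a brush lies on two blocks 108 mm out. The tall jar's similar stand is 340 mm or more away; they may swap places.
- tub: Wide low tub, grey, 100 mm across, 112 high, black lid, 0.7 kg, loose on its wheel in a ring with 3 mm play; turns with it. Origin: centre of underside, z up; label faces its -x. Four lugs on the lid's side at 45, 135, 225, 315 deg from its x: 12 mm wide, 50 to 68 mm from the axis, 1.5 to 25.5 mm below the flat top. Closed fingers fit down between lugs; pushing a lug round the axis turns the tub.
- tub_label (a point): Centre of the white paper label on the wide tub's side, 50 mm from its axis, 41.5 mm above its underside. A white strip 18 mm wide runs from the label up and over the black lid to near its centre, so the label's side can be seen from above.
- tall_jar_label (a point): Centre of the paper label of the tall slim jar, to be left alone: 72 mm across, 165 mm high, black lid with four lugs reaching 46 mm from its axis, its top 225 mm above the bench. The point is on the label, 36 mm from the jar's axis, 68 mm above its underside; a white strip runs over its lid too.
Mind the look-alikes: they are no part of the job. What is shaped like the tub but red or yellow is not meant.

How it is judged:
At the end, for the whole second after the job is handed in: The wide tub stands level and at rest on its banding wheel (within 12 mm of its axis), its label facing the front of the stand, the side with the brush rest, within about 15 degrees (the label's centre within 13.5 mm of the stand's centre line) (x of tub_label in the frame of stand below -0.03 m and y of tub_label in the frame of stand between -0.0135 and 0.0135 m and horizontal distance between tub and stand below 0.012 m and z of tub in the frame of stand below 0.064 m and angle between tub's own z axis and vertical below 0.08 rad and angular speed of tub below 0.1 rad/s and linear speed of tub below 0.02 m/s); the robot touches nothing.
It fails at once if the tall jar is moved or turned (its label shifts by more than 15 mm) (distance of tall_jar_label from where it was at the start of the episode above 0.015 m).
It fails at once if the wide tub is tipped by more than 20 degrees (angle between tub's own z axis and vertical above 0.35 rad).
It fails at once if the wide tub is lifted off its wheel (by more than 20 mm) (z of tub in the frame of stand above 0.08 m).
It also fails if it takes over 48 s, if anything falls off the work surface, if the arm or the gripper's body presses on something with over 40 N, if the wrist force passes 120 N, or if a joint passes its speed limit or range.

## Working session

There is one attempt and no reset: what is moved stays moved. The work goes in short steps, Python scripts to look and compute and a tool call to move; the robot and the scene stay as the last step left them, time stands still between calls to the robot, and variables do not carry over. Pictures are saved under pics/ and viewed, at most 10 in all, crops included, and the job is handed in when it is done.

Besides the shell and the picture viewer there is one more tool, called as name(argument=value, ...) on one line, values as JSON. carry_out: Moves the arm, as the interface text tells. Its arguments: {"type":"object","properties":{"increments":{"type":"array"},"jaw":{"type":"number"},"squeeze":{"type":"number"}},"required":["increments"]}

```bash
mkdir -p pics
python3 - <<'E'
from bench import monitor, vision, job, env
import cv2,numpy as np
o=monitor.get_obs(); print(o['time_s'],o['ee_pos'],o['eef_rot'],o['opening'])
for n in ['top','side']:
    im=vision.capture(n); cv2.imwrite(f'pics/{n}0.png',im[:,:,::-1])
    c=vision.calibration(n); print(n,c)
E
```

```text
0.0 [0.1673741  0.6274275  0.23039805] [-4.08341965e-01 -3.11471287e+00  2.99781186e-03] 1.000964305057082
top {'intrinsics': array([[468.66418029,   0.        , 319.90567944],
       [  0.        , 468.66418029, 196.66207766],
       [  0.        ,   0.        ,   1.        ]]), 'eye': array([ 0.24884109, -0.10809138,  1.21929203]), 'attitude': array([ 0.13739989, -0.12304067, -1.56537633])}
side {'intrinsics': array([[449.01657693,   0.        , 327.31731958],
       [  0.        , 449.01657693, 196.72371907],
       [  0.        ,   0.        ,   1.        ]]), 'eye': array([ 0.2776081 , -0.98577156,  0.6598198 ]), 'attitude': array([ 1.01575508, -0.10689871, -0.18644664])}
```

View pics/top0.png

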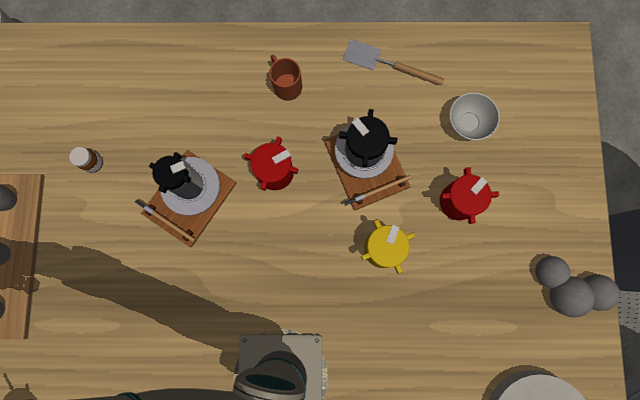

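View pics/side0.png

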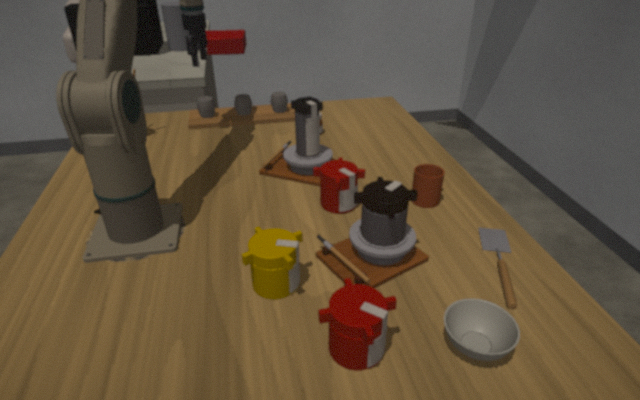

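The top view shows the wide tub's black lid at about (367,137), with its strip towards the upper left (360,127) and the brush below at (376,191). The tall jar is at (170,172). The label therefore faces nearly away from the front. Next I'll measure this.

```bash
cat > h.py <<'E'
import numpy as np,cv2
from scipy.spatial.transform import Rotation as R
from bench import vision,monitor
def ray(c,uv):
    K=c['intrinsics']; u,v=uv
    d=np.array([(u-K[0,2])/K[0,0],-(v-K[1,2])/K[1,1],-1.])
    return np.array(c['eye']),R.from_rotvec(c['attitude']).apply(d)
def plane(c,uv,z):
    e,d=ray(c,uv); return e+d*(z-e[2])/d[2]
def tri(c1,p1,c2,p2):
    e1,d1=ray(c1,p1);e2,d2=ray(c2,p2)
    s=np.linalg.lstsq(np.c_[d1,-d2],e2-e1,rcond=None)[0]
    a,b=e1+s[0]*d1,e2+s[1]*d2
    return (a+b)/2,np.linalg.norm(a-b)
def proj(c,p):
    q=R.from_rotvec(c['attitude']).inv().apply(np.asarray(p)-c['eye']); K=c['intrinsics']
    return np.array([K[0,0]*q[0]/-q[2]+K[0,2],-K[1,1]*q[1]/-q[2]+K[1,2]])
E
python3 - <<'E'
import cv2,numpy as np
t=cv2.imread('pics/top0.png')[95:215,310:425]; s=cv2.imread('pics/side0.png')[165:285,305:435]
a=cv2.resize(t,None,fx=5,fy=5,interpolation=2); cv2.imwrite('pics/t1.png',a)
a=cv2.resize(s,None,fx=5,fy=5,interpolation=2); cv2.imwrite('pics/s1.png',a)
E
```

```text
(no output)
```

View pics/t1.png

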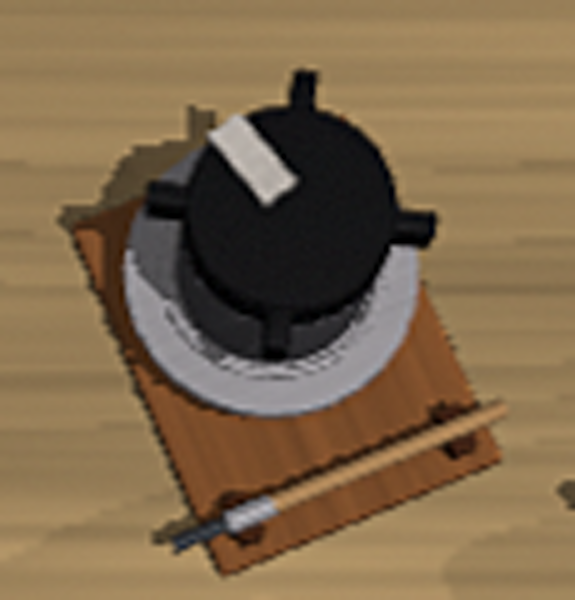

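View pics/s1.png

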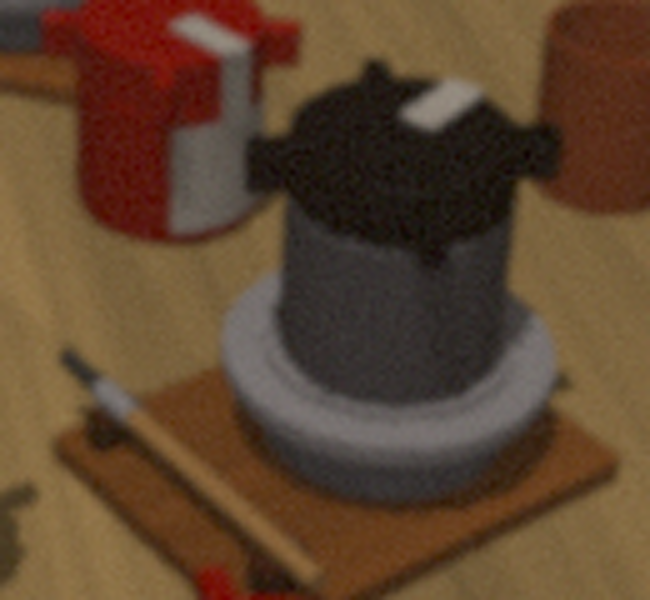

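The crops show these points:
- **Top crop:** strip from (283,193) out to (225,127), lid centre near (290,212), wheel near (271,268), board corners at (70,225), (225,575) and (500,460).
- **Side crop:** strip from (423,115) to (465,90).

Run:
```python
from h import *
ct=vision.calibration('top');cs=vision.calibration('side')
T=lambda x,y:((x+.5)/5-.5+310,(y+.5)/5-.5+95); S=lambda x,y:((x+.5)/5-.5+305,(y+.5)/5-.5+165)
for a,b in [((283,193),(423,117)),((226,127),(464,91))]:
    print('tri strip',tri(ct,T(*a),cs,S(*b)))
im=cv2.imread('pics/top0.png'); g=im.max(2)
# lid: dark pixels near
sub=im[95:215,310:425].max(2)
z=.172
# lid circle from edge pts in crop
pts=np.array([(190,215),(395,200),(345,118),(390,165),(196,250),(238,308),(330,308),(385,255)])
P=np.array([plane(ct,T(*p),z)[:2] for p in pts])
def fit(P):
    A=np.c_[2*P,np.ones(len(P))];s=np.linalg.lstsq(A,(P**2).sum(1),rcond=None)[0]
    return s[:2],np.sqrt(s[2]+s[:2]@s[:2])
print('lid',fit(P))
W=np.array([plane(ct,T(*p),.06)[:2] for p in [(125,255),(133,310),(165,365),(215,402),(270,415),(330,405),(385,365),(415,310),(418,265)]])
print('wheel',fit(W))
L=[plane(ct,T(*p),.162)[:2] for p in [(305,75),(432,222),(275,352),(152,198)]]
c=np.mean(L,0);print('lugs c',c,[ (np.linalg.norm(l-c),np.degrees(np.arctan2(*(l-c)[::-1]))) for l in L])
a=plane(ct,T(226,127),z)[:2];b=plane(ct,T(283,193),z)[:2]
print('label dir',np.degrees(np.arctan2(*(a-b)[::-1])),np.degrees(np.arctan2(*(a-c)[::-1])),a,b)
for zb in (.0,.02):
  B=[plane(ct,T(*p),zb)[:2] for p in [(70,225),(225,575),(500,460)]]
  print('board',B,np.linalg.norm(B[1]-B[0]),np.linalg.norm(B[2]-B[1]))
  d=B[1]-B[0];print('left edge dir',np.degrees(np.arctan2(d[1],d[0])));d=B[2]-B[1];print('front edge dir',np.degrees(np.arctan2(d[1],d[0])))
x=[plane(ct,T(*p),.04)[:2] for p in [(185,545),(505,405)]];d=x[1]-x[0];print('brush',x,np.degrees(np.arctan2(d[1],d[0])))
# jar, red/yellow
for n,m in dict(red=(im[:,:,2]>130)&(im[:,:,1]<40),yel=(im[:,:,2]>150)&(im[:,:,1]>120)&(im[:,:,0]<50)).items():
    k,_,st,ce=cv2.connectedComponentsWithStats(m.astype('u1' if 0 else 'uint8'))
    for i in range(1,k):
        if st[i,4]>400: print(n,plane(ct,ce[i],.11))
print('tall',plane(ct,(170,172),.225))
```

```text
tri strip (array([ 0.57443346, -0.205331  ,  0.17451395]), np.float64(0.003743067858742689))
tri strip (array([ 0.60510047, -0.17911928,  0.16989765]), np.float64(0.001520461785140888))
lid (array([ 0.56491104, -0.20928025]), np.float64(0.04945854530570758))
wheel (array([ 0.56676876, -0.20970772]), np.float64(0.0747038793944044))
lugs c [ 0.56763337 -0.20972129] [(np.float64(0.06691435889639205), np.float64(-6.50598558987445)), (np.float64(0.06585391972518924), np.float64(-94.63767449624275)), (np.float64(0.06802850222717718), np.float64(172.93565304889793)), (np.float64(0.06516420509433615), np.float64(84.40503111640112))]
label dir 39.259575984589794 39.17681688043826 [ 0.60517549 -0.17912797] [ 0.57328123 -0.20519556]
board [array([ 0.60875031, -0.10628573]), array([ 0.41860142, -0.18780577]), array([ 0.48009247, -0.33368301])] 0.20688673358842824 0.15830766404917876
left edge dir -156.79436726643823
front edge dir -67.14330864335844
board [array([ 0.60284674, -0.10631534]), array([ 0.41581685, -0.18649822]), array([ 0.47629927, -0.32998263])] 0.20349317851375245 0.15571094956983042
left edge dir -156.79436726643823
front edge dir -67.14330864335841
brush [array([ 0.42841638, -0.16500701]), array([ 0.50123207, -0.32968615])] -66.14656446045646
red [0.51765952 0.02590896 0.11      ]
red [ 0.43612099 -0.45799152  0.11      ]
yel [ 0.31365912 -0.25790451  0.11      ]
tall [0.46948171 0.22764054 0.225     ]
```

Measurements agree with the text: the lid top is 0.170–0.1745 m high, and the lid, wheel and lug radii fit. The axis is at about (0.567, -0.209). The label points at +39° and the front at -157°, so the turn is +164° anticlockwise. I'll push the lug at 174° with shut fingers, entering at 129°.

carry_out(increments=[[30,-15,20,0,0,-0.12],[30,-15,20,0,0,-0.12],[30,-15,20,0,0,-0.12],[30,-15,20,0,0,-0.12],[30,-15,20,0,0,-0.12]], jaw=0, squeeze=20)

```text
time_s: 0.52
ee_pos: [0.3186, 0.5519, 0.3319]
eef_rot: [-1.319, -2.851, 0.001]
ft_force: [0.3, 0.6, 0.1]
opening: 0.299
grip_force: 0.0
```

carry_out(increments=[[30,-25,0,0,0,-0.12],[30,-25,0,0,0,-0.12],[30,-25,0,0,0,-0.12],[30,-25,0,0,0,-0.12],[30,-25,0,0,0,-0.12]])

```text
time_s: 0.93
ee_pos: [0.4685, 0.4266, 0.3311]
eef_rot: [-2.102, -2.334, 0.001]
ft_force: [0.6, 0.9, 0.2]
opening: 0.001
grip_force: 0.0
```

carry_out(increments=[[18,-36,0,0,0,-0.12],[18,-36,0,0,0,-0.12],[18,-36,0,0,0,-0.12],[18,-36,0,0,0,-0.12],[18,-36,0,0,0,-0.12]])

```text
time_s: 1.35
ee_pos: [0.5579, 0.2462, 0.331]
eef_rot: [-2.698, -1.608, 0.001]
ft_force: [0.5, 0.7, -0.4]
opening: 0.001
grip_force: 0.0
```

carry_out(increments=[[0,-38,0,0,0,-0.12],[0,-38,0,0,0,-0.12],[0,-38,0,0,0,-0.12],[0,-38,0,0,0,-0.12],[0,-38,0,0,0,-0.12]])

```text
time_s: 1.77
ee_pos: [0.557, 0.0564, 0.3311]
eef_rot: [-3.053, -0.739, 0.001]
ft_force: [1.3, -0.7, -0.5]
opening: 0.0
grip_force: 0.0
```

carry_out(increments=[[-4,-34,0,0,0,-0.12],[-4,-34,0,0,0,-0.12],[-4,-34,0,0,0,-0.12],[-4,-34,0,0,0,-0.12],[-4,-34,0,0,0,-0.12]])

```text
time_s: 2.18
ee_pos: [0.537, -0.1132, 0.3311]
eef_rot: [-3.135, 0.196, 0.001]
ft_force: [0.1, 0.1, 0.0]
opening: -0.001
grip_force: 0.0
```

carry_out(increments=[[-2.3,-9,-20,0,0,-0.12],[-2.3,-9,-20,0,0,-0.12],[-2.3,-9,-20,0,0,-0.12],[-2.3,-9,-20,0,0,-0.12],[-2.3,-9,-20,0,0,-0.12]])

```text
time_s: 2.6
ee_pos: [0.5257, -0.1571, 0.2301]
eef_rot: [-2.937, 1.114, 0.001]
ft_force: [0.4, 0.1, 0.1]
opening: 0.003
grip_force: 0.0
```

carry_out(increments=[[0,0,-10,0,0,-0.086],[0,0,-10,0,0,-0.085],[0,0,-10,0,0,0],[0,0,-10,0,0,0],[0,0,0,0,0,0]])

```text
time_s: 3.02
ee_pos: [0.5252, -0.156, 0.1893]
eef_rot: [2.837, -1.349, -0.005]
ft_force: [-0.5, 0.2, -0.4]
opening: 0.001
grip_force: 0.0
```

Run:
```python
from h import *
cv2.imwrite('pics/w1.png',vision.capture('wrist')[:,:,::-1]); s=vision.capture('side')[:,:,::-1]
cv2.imwrite('pics/ws.png',np.hstack([cv2.resize(s[100:300,280:480],(400,400)),cv2.resize(cv2.imread('pics/w1.png')[:,120:520],(400,400))]))
o=monitor.get_obs();print(o['joint_positions'],o['ee_pos'])
```

```text
[-0.34356198  0.73770807  0.98172988  1.86167157 -0.74866666  0.96443279
 -1.47956941] [ 0.52603445 -0.15681741  0.19120708]
```

View pics/ws.png

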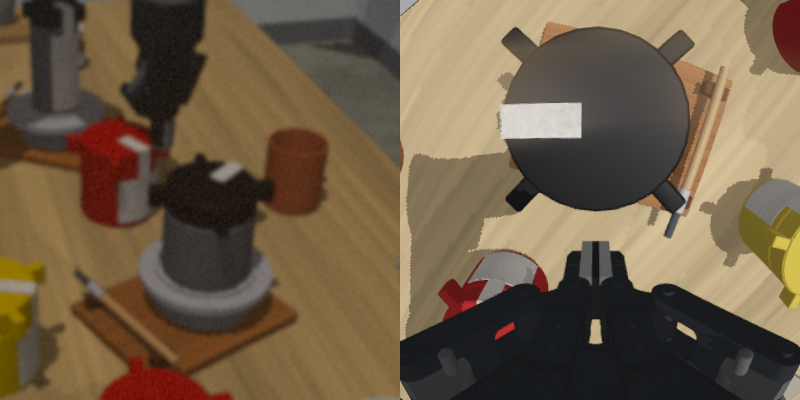

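The wrist view shows the shut fingers at the edge of the lid, midway between two lugs and clear of both. I'll lower them and sweep.

carry_out(increments=[[0,0,-10,0,0,0],[0,0,-10,0,0,0],[0,0,-10,0,0,0],[0,0,-10,0,0,0],[0,0,0,0,0,0]])

```text
time_s: 3.53
ee_pos: [0.5249, -0.1561, 0.149]
eef_rot: [2.835, -1.352, -0.006]
ft_force: [-0.1, 1.3, -0.5]
opening: -0.002
grip_force: 0.0
```

Run:
```python
import numpy as np
c=np.array([567,-209]);f=lambda t:c+65*np.array([np.cos(np.radians(t)),np.sin(np.radians(t))])
for k in range(8):
    t=129+25*k; print(t,np.round(f(t),1),[list(np.round(f(t+5*i+5)-f(t+5*i),1)) for i in range(5)])
from bench import monitor;o=monitor.get_obs();print(o['ee_pos'],o['ft_force'])
```

```text
129 [ 526.1 -158.5] [[np.float64(-4.2), np.float64(-3.8)], [np.float64(-3.9), np.float64(-4.1)], [np.float64(-3.5), np.float64(-4.4)], [np.float64(-3.1), np.float64(-4.7)], [np.float64(-2.7), np.float64(-5.0)]]
154 [ 508.6 -180.5] [[np.float64(-2.3), np.float64(-5.2)], [np.float64(-1.8), np.float64(-5.4)], [np.float64(-1.3), np.float64(-5.5)], [np.float64(-0.8), np.float64(-5.6)], [np.float64(-0.3), np.float64(-5.7)]]
179 [ 502.  -207.9] [[np.float64(0.1), np.float64(-5.7)], [np.float64(0.6), np.float64(-5.6)], [np.float64(1.1), np.float64(-5.6)], [np.float64(1.6), np.float64(-5.4)], [np.float64(2.1), np.float64(-5.3)]]
204 [ 507.6 -235.4] [[np.float64(2.5), np.float64(-5.1)], [np.float64(3.0), np.float64(-4.8)], [np.float64(3.4), np.float64(-4.6)], [np.float64(3.8), np.float64(-4.2)], [np.float64(4.1), np.float64(-3.9)]]
229 [ 524.4 -258.1] [[np.float64(4.4), np.float64(-3.5)], [np.float64(4.7), np.float64(-3.1)], [np.float64(5.0), np.float64(-2.7)], [np.float64(5.2), np.float64(-2.3)], [np.float64(5.4), np.float64(-1.8)]]
254 [ 549.1 -271.5] [[np.float64(5.5), np.float64(-1.3)], [np.float64(5.6), np.float64(-0.8)], [np.float64(5.7), np.float64(-0.3)], [np.float64(5.7), np.float64(0.1)], [np.float64(5.6), np.float64(0.6)]]
279 [ 577.2 -273.2] [[np.float64(5.6), np.float64(1.1)], [np.float64(5.4), np.float64(1.6)], [np.float64(5.3), np.float64(2.1)], [np.float64(5.1), np.float64(2.5)], [np.float64(4.8), np.float64(3.0)]]
304 [ 603.3 -262.9] [[np.float64(4.6), np.float64(3.4)], [np.float64(4.2), np.float64(3.8)], [np.float64(3.9), np.float64(4.1)], [np.float64(3.5), np.float64(4.4)], [np.float64(3.1), np.float64(4.7)]]
[ 0.52489245 -0.15607827  0.14903031] [-0.14994343  1.33782804 -0.53702683]
```

carry_out(increments=[[-3.0,-5.4,0,0,0,0.0873],[-3.9,-4.1,0,0,0,0.0873],[-3.5,-4.4,0,0,0,0.0873],[-3.1,-4.7,0,0,0,0.0873],[-2.7,-5.0,0,0,0,0.0873]])

```text
time_s: 3.95
ee_pos: [0.5096, -0.1808, 0.1513]
eef_rot: [3.062, -0.7, -0.0]
ft_force: [0.7, -0.7, -0.2]
opening: 0.001
grip_force: 0.0
```

carry_out(increments=[[-2.3,-5.2,0,0,0,0.0873],[-1.8,-5.4,0,0,0,0.0873],[-1.3,-5.5,0,0,0,0.0873],[-0.8,-5.6,0,0,0,0.0873],[-0.3,-5.7,0,0,0,0.0873]])

```text
time_s: 4.37
ee_pos: [0.5029, -0.2078, 0.1512]
eef_rot: [-3.141, 0.02, 0.001]
ft_force: [-0.9, 1.6, 0.4]
opening: 0.001
grip_force: 0.5
```

Run:
```python
from h import *
w=vision.capture('wrist')[:,:,::-1]; cv2.imwrite('pics/w2.png',w)
o=monitor.get_obs();print(o['joint_positions'].round(2),o['ee_pos'],o['ft_force'])
d=o['ee_pos'][:2]-[.567,-.209];print(np.hypot(*d),np.degrees(np.arctan2(d[1],d[0])))
```

```text
[-0.08  0.68  0.68  1.91 -0.61  0.77 -0.64] [ 0.50294059 -0.20963998  0.15160503] [-0.58632291 -1.84669971  0.12796733]
0.06406260411823396 -179.42761119147755
```

View pics/w2.png

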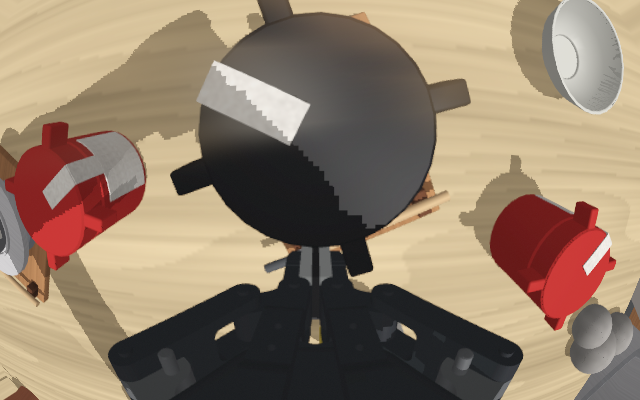

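The wrist view shows the fingers (315,250) against the lug (355,250), with the strip at upper left (255,100). The lug is being pushed with about 2 N. I'll keep sweeping.

carry_out(increments=[[0.1,-5.7,0,0,0,0.0873],[0.6,-5.6,0,0,0,0.0873],[1.1,-5.6,0,0,0,0.0873],[1.6,-5.4,0,0,0,0.0873],[2.1,-5.3,0,0,0,0.0873]])

```text
time_s: 4.83
ee_pos: [0.5086, -0.2353, 0.1511]
eef_rot: [-3.071, -0.657, 0.001]
ft_force: [-0.3, 0.3, 0.2]
opening: -0.002
grip_force: 0.5
```

carry_out(increments=[[2.5,-5.1,0,0,0,0.0873],[3.0,-4.8,0,0,0,0.0873],[3.4,-4.6,0,0,0,0.0873],[3.8,-4.2,0,0,0,0.0873],[4.1,-3.9,0,0,0,0.0873]])

```text
time_s: 5.25
ee_pos: [0.5254, -0.258, 0.1511]
eef_rot: [-2.856, -1.306, 0.001]
ft_force: [-0.7, 0.6, 0.5]
opening: 0.004
grip_force: 0.5
```

carry_out(increments=[[4.4,-3.5,0,0,0,0.0873],[4.7,-3.1,0,0,0,0.0873],[5.0,-2.7,0,0,0,0.0873],[5.2,-2.3,0,0,0,0.0873],[5.4,-1.8,0,0,0,0.0873]])

```text
time_s: 5.67
ee_pos: [0.5499, -0.2716, 0.151]
eef_rot: [-2.505, -1.893, 0.001]
ft_force: [-0.7, 0.8, 1.4]
opening: -0.001
grip_force: 0.5
```

carry_out(increments=[[5.5,-1.3,0,0,0,0.0873],[5.6,-0.8,0,0,0,0.0873],[5.7,-0.3,0,0,0,0.0873],[5.7,0.1,0,0,0,0.0873],[5.6,0.6,0,0,0,0.0873]])

```text
time_s: 6.08
ee_pos: [0.5779, -0.2734, 0.1509]
eef_rot: [-2.036, -2.39, 0.002]
ft_force: [-1.8, -0.4, 0.8]
opening: 0.001
grip_force: 0.5
```

carry_out(increments=[[0,0,0,0,0,0]])

```text
time_s: 6.17
ee_pos: [0.5793, -0.273, 0.151]
eef_rot: [2.038, 2.391, 0.001]
ft_force: [-0.0, 0.2, 0.8]
opening: 0.0
grip_force: 0.0
```

```bash
cat > wr.py <<'E'
from h import *
def wplane(c,uv,z):
    K=c['intrinsics'];p=np.array([(uv[0]-K[0,2]),-(uv[1]-K[1,2])]);r=np.hypot(*p);a=r/K[0,0]
    d=np.r_[np.sin(a)*p/max(r,1e-9),-np.cos(a)];d=R.from_rotvec(c['attitude']).apply(d);e=np.array(c['eye'])
    return e+d*(z-e[2])/d[2]
def strip(name):
    """direction of the white strip on the lid: white pixels cast on the lid top, within 49 mm of axis"""
    c=vision.calibration('wrist');w=vision.capture('wrist');cv2.imwrite(name,w[:,:,::-1])
    g=w.astype(int);m=(g.min(2)>110)&(g.max(2)-g.min(2)<35)
    v,u=np.nonzero(m);P=np.array([wplane(c,p,.172)[:2] for p in zip(u,v)])-[.567,-.209]
    P=P[np.hypot(*P.T)<.047];m=P.mean(0)
    print(len(P),'mean r',np.hypot(*m),'label deg',np.degrees(np.arctan2(m[1],m[0])))
    s=np.linalg.svd(P-m)[2][0]; print('axis',np.degrees(np.arctan2(s[1],s[0])))
    o=monitor.get_obs();d=o['ee_pos'][:2]-[.567,-.209]
    print('finger',np.hypot(*d),np.degrees(np.arctan2(d[1],d[0])),o['ee_pos'],o['ft_force'],o['joint_positions'].round(2))
E
python3 -c "from wr import *;strip('pics/w3.png')"
```

```text
4813 mean r 0.02611026391297407 label deg 166.52886872028563
axis -14.194578275528901
finger 0.06517749862684523 -79.64785650520353 [ 0.57871224 -0.27311653  0.1510337 ] [-0.06067329 -0.06413845  0.60468012] [ 0.29  0.71  0.18  1.63 -0.16  0.82  0.69]
```

View pics/w3.png

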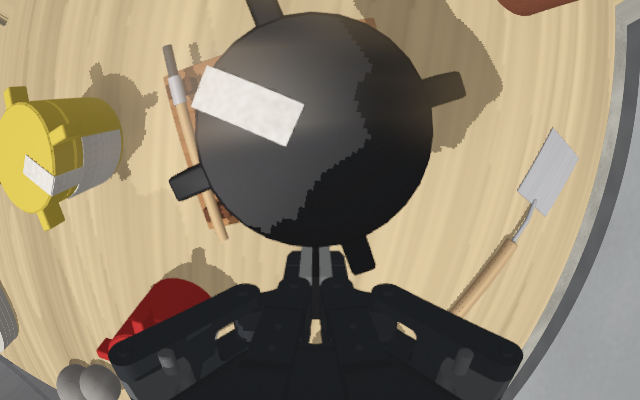

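The wrist view shows the strip (248,105) at about 166° and the brush to its left, slightly further round. About +37° remain.

carry_out(increments=[[5.6,1.1,0,0,0,0.0873],[5.4,1.6,0,0,0,0.0873],[5.3,2.1,0,0,0,0.0873],[5.1,2.5,0,0,0,0.0873],[4.8,3.0,0,0,0,0.0873]])

```text
time_s: 6.63
ee_pos: [0.6038, -0.2636, 0.151]
eef_rot: [-1.473, -2.773, 0.002]
ft_force: [-0.7, -1.2, -0.6]
opening: 0.001
grip_force: 0.5
```

carry_out(increments=[[4.6,3.4,0,0,0,0.0873],[2.1,1.9,0,0,0,0.044],[2.1,1.9,0,0,0,0.044],[0,0,0,0,0,0],[0,0,0,0,0,0]])

```text
time_s: 7.05
ee_pos: [0.613, -0.2558, 0.1511]
eef_rot: [-1.23, -2.89, 0.0]
ft_force: [0.6, -0.1, -0.4]
opening: -0.0
grip_force: 0.0
```

```bash
python3 -c "from wr import *;strip('pics/w4.png')"
```

```text
4971 mean r 0.02630977842560424 label deg -159.93427135580907
axis 18.203538574832358
finger 0.06571356686540553 -45.53965383986236 [ 0.6130268  -0.2559021   0.15117221] [0.48259125 0.66303483 0.38505101] [ 0.35  0.73  0.01  1.55 -0.01  0.86  1.13]
```

carry_out(increments=[[1.5,1.4,0,0,0,0.03],[1.5,1.4,0,0,0,0.03],[0,0,0,0,0,0],[-3,-3,0,0,0,0],[-3,-3,0,0,0,0]])

```text
time_s: 7.52
ee_pos: [0.6106, -0.2588, 0.1513]
eef_rot: [1.137, 2.928, 0.001]
ft_force: [-0.2, -0.5, 0.1]
opening: 0.0
grip_force: 0.0
```

carry_out(increments=[[1,-1,20,0,0,0],[0,0,30,0,0,0],[0,0,30,0,0,0],[0,0,30,0,0,0],[0,0,30,0,0,0]])

```text
time_s: 7.93
ee_pos: [0.6109, -0.2605, 0.2929]
eef_rot: [1.139, 2.928, -0.0]
ft_force: [0.4, -0.4, -0.6]
opening: 0.0
grip_force: 0.0
```

carry_out(increments=[[0,-40,0,0,0,0],[0,-40,0,0,0,0],[0,-40,0,0,0,0],[0,-40,0,0,0,0],[0,-40,0,0,0,0]])

```text
time_s: 8.35
ee_pos: [0.6107, -0.4622, 0.2917]
eef_rot: [1.138, 2.928, -0.0]
ft_force: [1.5, -1.1, -0.0]
opening: 0.001
grip_force: 0.0
```

Run:
```python
from h import *
t=vision.capture('top')[:,:,::-1];cv2.imwrite('pics/t5.png',t)
cv2.imwrite('pics/t5c.png',cv2.resize(t[95:215,310:425],None,fx=5,fy=5,interpolation=2))
o=monitor.get_obs();print(o['time_s'],o['ee_pos'],o['ft_force'])
a=cv2.imread('pics/top0.png')[130:250,130:240].astype(int);print(np.abs(a-t[130:250,130:240])[10:90,10:80].mean())
```

```text
8.4 [ 0.60652926 -0.47350509  0.28994619] [-4.23208138 -5.9857859   0.46027334]
9.336428571428572
```

View pics/t5c.png

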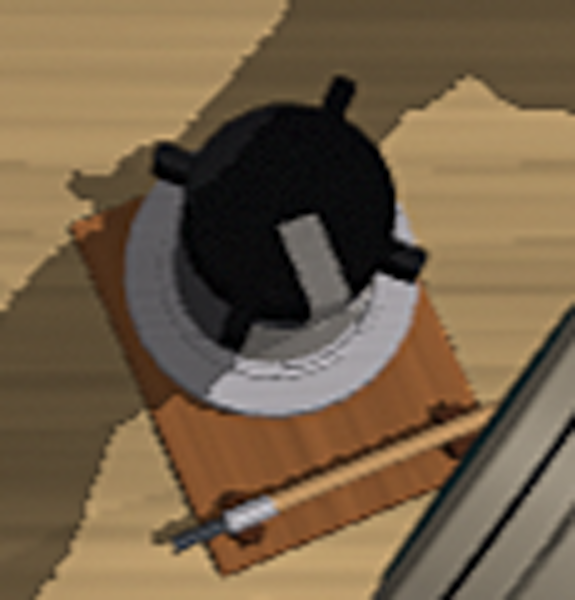

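Run:
```python
from h import *
ct=vision.calibration('top')
T=lambda x,y:((x+.5)/5-.5+310,(y+.5)/5-.5+95)
L=[plane(ct,T(*p),.162)[:2] for p in [(344,82),(422,263),(234,345),(157,154)]]
c=np.mean(L,0);print(c,[(np.linalg.norm(l-c).round(4),np.degrees(np.arctan2(*(l-c)[::-1])).round(1)) for l in L])
b,a=plane(ct,T(298,222),.172)[:2],plane(ct,T(327,308),.172)[:2]
print(np.degrees(np.arctan2(*(a-b)[::-1])),np.degrees(np.arctan2(*(a-c)[::-1])),a)
s=vision.capture('side')[:,:,::-1];cv2.imwrite('pics/s6.png',s)
o=monitor.get_obs();print(o['time_s'],o['ee_pos'],o['ft_force'])
```

```text
[ 0.56801372 -0.20890285] [(np.float64(0.0681), np.float64(-23.1)), (np.float64(0.0664), np.float64(-112.5)), (np.float64(0.0698), np.float64(157.7)), (np.float64(0.0674), np.float64(66.0))]
-162.76266138477925 -162.40145381724753 [ 0.51847239 -0.2246169 ]
8.45 [ 0.60647807 -0.47004288  0.28954969] [-1.43622676 -1.19430022 -0.85655825]
```

carry_out(increments=[[0,0,0,0,0,0],[0,0,0,0,0,0],[0,0,0,0,0,0]])

```text
time_s: 8.7
ee_pos: [0.6122, -0.4582, 0.2915]
eef_rot: [1.135, 2.929, 0.002]
ft_force: [-0.1, 0.6, -0.2]
opening: -0.001
grip_force: 0.0
```

View pics/s6.png

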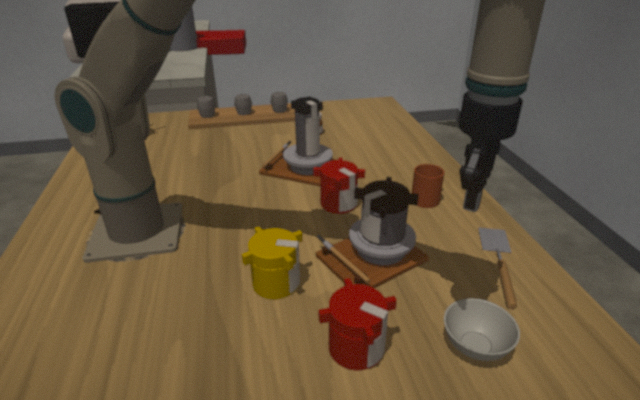

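The tall jar hasn't moved, the tub is upright, and the robot is clear. The label points at -158° to -162° against a target of -157°, well inside 15°.

```bash
python3 -c "
from bench import job;print(job.job_done())"
```

```text
the job is handed in; nothing more can be done
None
```

I turned the wide tub about 160° until its label faced the brush rest, 1–6° off square by my measurement. It is upright on its wheel, the tall jar was left untouched, and I handed the job in at about 9 s; no verdict came back.

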